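# Clip a sample slide into the inspection stage

## Task

Pick up the stone-sample slide by its grip block, lay it flat on the bed of the inspection stage and slide it in under the two sprung clips until both have ridden up over its front lip and snapped down into the groove behind the lip. Push gently: the sample cracks if it is forced against the guide, clips or stop. Let go and leave the other things on the bench alone.

Things in the scene. Friction and masses are not known exactly. Their poses are not given: they have to be found in the camera images.
- slide: loose sample slide, about 0.2 kg: flat steel plate 120 long (x) x 60 wide (y) x 8 mm thick with two flush stone slices (one on the front lip) and a black grip block on top. Origin: centre of its underside; +x is the leading end. From the leading end x = +60 to +30 mm runs the front lip (full thickness), behind it a groove across the plate, then plain plate to x = -60
- slide_grip (a point): where to pinch the slide: mid-neck of the grip block, 29 mm above the underside, 27 mm behind (-x of) the slide's origin. The neck is 10 mm wide (pinch across the slide's y), 24 mm long, from 8 to 42 mm above the underside. Just ahead of it a flange 30 mm wide (x = -15 to -9 mm) keeps the fingers from slipping forward when pushing
- slide_groove (a point): middle of the floor of the cross groove behind the front lip: 20.5 mm ahead of the slide's origin; the groove is 19 mm long in x (x = +11 to +30 mm), 5.5 mm deep, full width
- stage: fixed bed plate of the inspection stage, grey: top 16 mm above the bench, from x = -165 to +97 mm in its frame, 112 mm wide (y). Origin at bench level on the centre line; the slide goes in along +x
- guide: the guide fixed on the stage bed (same axes, origin on the bed top 16 mm above the stage's): two low rails and, across them, a carriage with two sprung clips and an end stop with a rubber face; the carriage is clamped and does not move. The sample cracks if the slide is pressed against rails, clips or stop with more than 12 N
- guide_mouth (a point): on the bed's centre line at guide x = -30 mm, where the guide becomes parallel: two rails 6 mm high and 64 mm apart run from here to x = +85 mm; towards the robot they flare out to about 88 mm apart at x = -75 mm. Axes as the guide's
- guide_clips (a point): on the bed, guide x = +20 mm: under the clip noses if its carriage is at mid setting; it is really clamped up to 19 mm to either side in x, not measured: feel for it. Noses 3.5 mm over the bed, at y = +19 and -19 mm, mouths upturned 19 mm towards -x; riding under takes about 2 to 8 N. Stop face 35.5 mm past the noses, met with the slide's origin 24.5 mm short of them, clips down from 26 mm
- clip_left (a joint): lift angle of the clip on the stage's +y side, rad: 0 = down, about 0.1 = riding on the slide, back to 0 = snapped into the groove
- clip_right (a joint): the same for the clip on the stage's -y side
- tape_roll: bystander: roll of tape lying flat, 90 mm across, 48 mm high; origin at the centre of its underside
- pebble: bystander: grey-brown pebble 52 x 53 x 26 mm; origin at the centre of its underside
- caliper: bystander: steel vernier caliper lying flat, 127 x 212 x 8 mm; origin at the centre of its underside
- marker: bystander: black marker pen lying flat, 36 x 130 x 15 mm; origin at the centre of its underside
Not all that is in view belongs to the job. Leave any green look-alike of the slide alone.

How it is judged:
By the outcome, as a careful person would: the job done as asked, in the order asked, and still so for the second after the job is handed in, with the robot touching nothing.
It also fails if it takes over 69 s, if anything falls off the work surface, if the arm or the gripper's body presses on something with over 40 N, if the wrist force passes 120 N, or if a joint passes its speed limit or range.

## Robot

A 7-joint arm with a two-finger parallel gripper is mounted at the origin on a cart in front of the work surface, level with it; the furniture and walls round the work are solid. World frame = base frame: x ahead of the robot, y to its left, z up, the work surface at z = 0. Lengths are in m, angles in rad, forces in N, time in s.
With the tool pointing down it reaches from about 0.425 to 0.875 m from the base axis. Payload 4.7 kg.
Tool frame: the origin (TCP) lies midway between the tips of the shut fingers; the grasp point (between the pads) lies 19 mm behind it; z points along the fingers, y is the direction in which the jaws open and shut (so a half turn about z gives the same grasp; the last joint's range is limited). The gripper opens to 87 mm and grips with 3 to 60 N. Pads are 19 mm wide; open, the fingers measure 117 mm over their backs; the gripper's body (75 mm by 190 mm) begins 51 mm behind the grasp point.
Start: joints at [-1.315, 0.321, -0.07, 1.45, 0.023, 1.371, -0.057], TCP at [0.156, 0.631, 0.223] pointing down, gripper open.
Joint ranges: [-2.86, 2.86], [-0.3, 2.09], [-1.38, 1.24], [0.06, 2.45], [-1.56, 4.7], [0.09, 2.05], [-2.69, 2.69]. Speed limits (rad/s): [2.57, 2.57, 3.14, 3.14, 3.14, 3.14, 3.14].

## Interface

Orientations are given as a rotation vector (axis times angle).
In Python, from bench import * gives the robot as it stands.
- The arm moves only by the tool move_arm, never from a script. Its arguments are lists of equal length, an entry for each row: "jaw": the closure in counts, from 0 (fully open) to 255 (shut); "slide": the shift along the tool's x, y, z in cm, a list of three; "dr": the turn, a rotation vector about the tool's x, y, z in degrees, a list of three. A call has 1 to 5 rows; each row shifts and turns the commanded pose from where the row before left it, along the tool's axes as they then stand; what a row does not reach is not made up. A row lasts 1/10 s, in which the tool goes at most 50 mm and 8.59 degrees, less where a joint would pass 70% of its speed; a pose out of reach is approached as far as the arm can. A call with a gripper value outside its range is refused whole. The fingers move at their own pace and stop on an object; "force" is the grip in N (left out, the last holds). Time passes only in rows, so rows that do not move let the fingers close. It gives the time, the measured TCP pose, the force and the opening at its end, in the units of the state.
- get_state(): the state, without advancing time (a new reading comes with each control period).
- get_image(name): name is "scene" or "top" or "wrist"; returns (picture, depth): 384x512x3 uint8, red, green, blue; 384x512 float32, m along the optical axis (not along the pixel's ray), 0 where there is no reading.
- camera_params(name): a dict with "K" (3x3 intrinsics, pixels), "k1" (the pictures are not rectified: a ray, as slopes to the right and down, at radius r is drawn at 1 + k1 r^2 times it, then the intrinsics apply), "extrinsics" (4x4, takes a point from camera to world coordinates); the wrist camera has in their place "tool_from_camera" (4x4, takes a point from camera to tool coordinates, whose origin is the TCP and whose axes are the flange's). Camera axes: x right, y up, looking along -z (the intrinsics and any distortion apply to the point x, -y, -z); pixel columns grow to the right and rows downward; lengths in m; the calibration is good to about 2 mm. A picture is of the moment at which its call begins: read the wrist's pose just before it. camera_params takes no time and is no camera call.
- close_job(): hands the job in, once; it reports no verdict.
Trained networks look in the newest picture that a camera, given by its name, has taken for a name from the list of things; names that differ only in an ending like _2 or _b are one class to them, and where a whole thing is asked for, a point or a joint stands for the part that bears it (a point fixed in the world has none). Each returns a list of dicts, best first, with "score" (0 to 1); they miss things now and then, are a little off and sometimes report something else, mostly with a low value. They report only what shows in the picture. A call takes as long as a camera call. They do not tell look-alikes from the thing itself.
- regions_of(camera, query): "mask" (384x512 bool, what is visible of it) and "xy" ([column, row] in pixels, amid what is visible of it).
The state is a dict: "time": time; "joint_positions": joint angles; "qd": joint speeds; "joint_torque": joint torques, N m; "position": TCP position; "tool_rot": TCP orientation; "ft_force": force on the tool from outside, world axes, zero at the start; "torque": the same for the moment, N m; "grip_width": opening from 0.0 (shut) to 1.0 (fully open).
Only numpy, scipy, OpenCV 4.12 (cv2) and the standard library are available. Lean on these libraries where they do the work, as an engineer would, in place of code of your own. Each camera call takes 0.05 s, during which the arm holds its last target.

## Working session

There is one attempt and no reset: what is moved stays moved. The work goes in short steps, Python scripts to look and compute and a tool call to move; the robot and the scene stay as the last step left them, time stands still between calls to the robot, and variables do not carry over. Pictures are saved under pics/ and viewed, and the job is handed in when it is done.

Besides the shell and the picture viewer there is one more tool, called after "Emit:" by a JSON object that holds its "op" and its "data". move_arm: Moves the arm, as the interface text tells. Its arguments: {"type":"object","properties":{"jaw":{"type":"array","items":{"type":"number"}},"slide":{"type":"array","items":{"type":"array","items":{"type":"number"}}},"dr":{"type":"array","items":{"type":"array","items":{"type":"number"}}},"force":{"type":"number"}},"required":["jaw","slide","dr"]}

```bash
ls; mkdir -p pics; cat > h.py <<'E'
import numpy as np, cv2
from bench import *
from scipy.spatial.transform import Rotation as R
def save(n,im): cv2.imwrite('pics/'+n+'.png',cv2.cvtColor(im,cv2.COLOR_RGB2BGR))
def ext(cam,st=None):
    p=camera_params(cam)
    if 'extrinsics' in p: return p,np.array(p['extrinsics'])
    T=np.eye(4);T[:3,:3]=R.from_rotvec(st['tool_rot']).as_matrix();T[:3,3]=st['position']
    return p,T@np.array(p['tool_from_camera'])
def rays(cam,px,st=None):
    p,E=ext(cam,st);K=np.array(p['K']);px=np.atleast_2d(px).astype(float)
    u=cv2.undistortPoints(px.reshape(-1,1,2),K,np.array([p['k1'],0,0,0.]))[:,0]
    d=np.c_[u[:,0],-u[:,1],-np.ones(len(u))]
    return E,d
def at_depth(cam,px,z,st=None):
    E,d=rays(cam,px,st); P=d*np.asarray(z).reshape(-1,1); return P@E[:3,:3].T+E[:3,3]
def at_height(cam,px,h,st=None):
    E,d=rays(cam,px,st); w=d@E[:3,:3].T; s=(h-E[2,3])/w[:,2]; return w*s[:,None]+E[:3,3]
def proj(cam,P,st=None):
    p,E=ext(cam,st);K=np.array(p['K']);q=(np.atleast_2d(P)-E[:3,3])@E[:3,:3]
    s=np.c_[q[:,0]/-q[:,2],-q[:,1]/-q[:,2]]; r2=(s**2).sum(1,keepdims=True); s=s*(1+p['k1']*r2)
    return s*[K[0,0],K[1,1]]+[K[0,2],K[1,2]]
E
python3 - <<'E'
from h import *
st=get_state();print(st)
for c in ['scene','top','wrist']:
    im,d=get_image(c);save(c+'0',im);np.save(c+'0d.npy',d)
    p=camera_params(c);print(c,p)
E
```

```text
pics
{'time': 0.0, 'joint_positions': array([-1.31489144,  0.32180178, -0.07012678,  1.45164037,  0.02254786,
        1.37076044, -0.05690083]), 'qd': array([-2.03118968e-04, -1.63929871e-03, -3.90106664e-04,  9.02568119e-04,
       -9.70205188e-05, -1.41969833e-03,  7.69930880e-04]), 'joint_torque': array([-4.92460174e-06, -4.91273725e+01, -4.03602831e-01, -3.12526309e+01,
       -6.39149174e-02,  4.36471682e-02,  1.60568616e-04]), 'position': array([0.15552372, 0.63057801, 0.22149296]), 'tool_rot': array([-3.78787377e-01, -3.11848138e+00,  2.84865455e-03]), 'ft_force': array([ 0.30840376, -0.35022195, -0.28415269]), 'torque': array([0.03036306, 0.02207132, 0.01610371]), 'grip_width': 0.9978920513556352}
scene {'K': array([[495.51085613,   0.        , 258.79516015],
       [  0.        , 495.51085613, 195.30915405],
       [  0.        ,   0.        ,   1.        ]]), 'k1': 0.06910226388600442, 'extrinsics': array([[ 0.58633375,  0.38758772, -0.71132868, -0.33106777],
       [-0.80994227,  0.26492673, -0.52326604, -0.75015405],
       [-0.01436151,  0.88294371,  0.46925916,  0.62800
[... 379 characters left out ...]
45, -0.06661511],
       [ 0.03045553,  0.18797648,  0.98170123,  1.03412702],
       [ 0.        ,  0.        ,  0.        ,  1.        ]])}
wrist {'K': array([[270.95470641,   0.        , 251.63953432],
       [  0.        , 270.95470641, 193.42200383],
       [  0.        ,   0.        ,   1.        ]]), 'k1': -0.0057714630114323725, 'tool_from_camera': array([[ 9.20692361e-04,  9.55391319e-01,  2.95341465e-01,
         8.21945286e-02],
       [ 9.99999509e-01, -9.87780928e-04,  7.79620093e-05,
         9.63183349e-04],
       [ 3.66216893e-04,  2.95341248e-01, -9.55391759e-01,
        -1.62292412e-01],
       [ 0.00000000e+00,  0.00000000e+00,  0.00000000e+00,
         1.00000000e+00]])}
```

View pics/scene0.png

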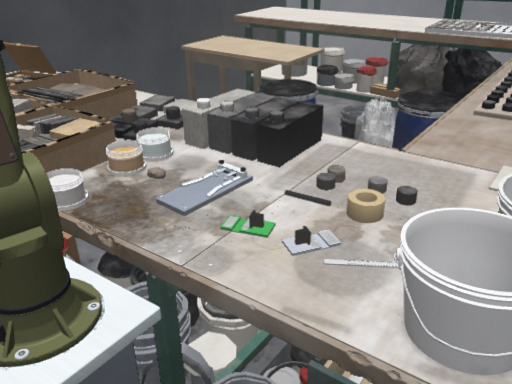

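View pics/top0.png

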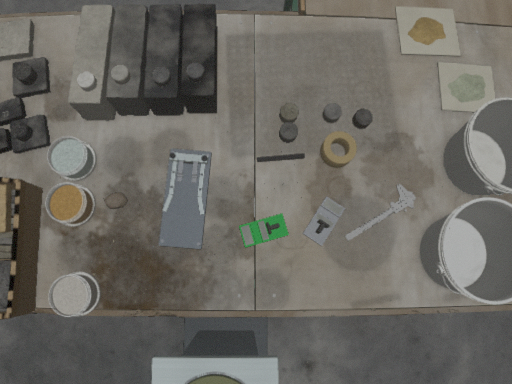

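View pics/wrist0.png

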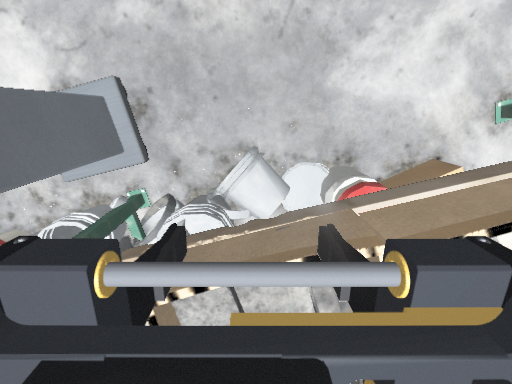

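```bash
python3 - <<'E'
from h import *
im,d=get_image('top')
for q in ['slide','slide_grip','slide_groove','stage','guide','clip_left','caliper']:
    for r in regions_of('top',q): 
        m=r['mask']; print(q,round(r['score'],2),np.round(r['xy']),m.sum())
E
```

```text
slide 0.8 [260. 232.] 1008
slide 0.73 [320. 220.] 1054
slide_grip 0.98 [324. 221.] 1029
slide_grip 0.92 [265. 229.] 1011
slide_groove 0.81 [263. 231.] 1051
slide_groove 0.8 [325. 216.] 1062
stage 0.77 [184. 209.] 3156
stage 0.17 [283. 156.] 292
guide 0.88 [181. 168.] 944
caliper 0.74 [398. 207.] 670
caliper 0.69 [181. 174.] 1025
```

Two candidates for the slide appear in the top picture: the green one at (263,231), which is the look-alike, and the bare steel-grey one at (325,221), which fits the description. I'll confirm with an enlarged crop.

```bash
python3 - <<'E'
from h import *
im=cv2.cvtColor(cv2.imread('pics/top0.png'),cv2.COLOR_BGR2RGB)
a=cv2.resize(im[185:260,230:350],None,fx=5,fy=5,interpolation=cv2.INTER_CUBIC)
save('crop_slides',a)
b=cv2.resize(im[140:255,150:225],None,fx=5,fy=5,interpolation=cv2.INTER_CUBIC)
save('crop_stage',b)
E
```

```text
(no output)
```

View pics/crop_slides.png

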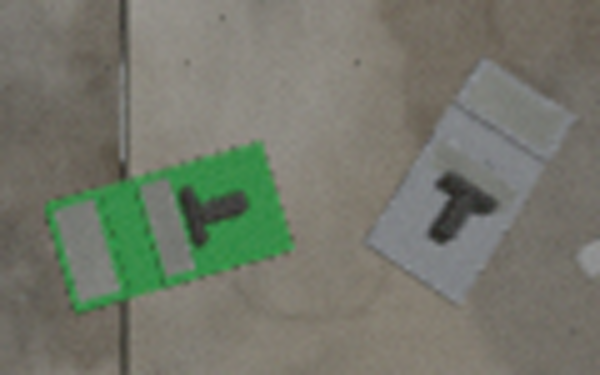

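View pics/crop_stage.png

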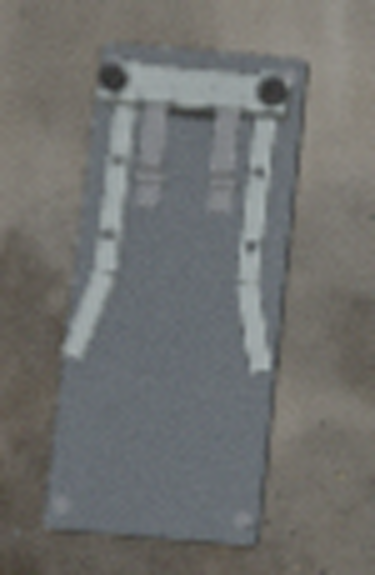

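The crop confirms it: the steel-grey slide's lip end points up-right, with its grip at about (322,226). The stage bed has its clips end up at about (188,158) and its open end down.

```bash
cat > fit.py <<'E'
from h import *
def fit2d(M,W):
    # rigid 2D model->world
    mc,wc=M.mean(0),W.mean(0);A=M-mc;B=W-wc
    th=np.arctan2((A[:,0]*B[:,1]-A[:,1]*B[:,0]).sum(),(A*B).sum())
    c,s=np.cos(th),np.sin(th);Rm=np.array([[c,-s],[s,c]]);t=wc-Rm@mc
    return th,t,np.linalg.norm(M@Rm.T+t-W,axis=1)
E
python3 - <<'E'
from fit import *
px=np.array([[485,58],[577,118],[366,242],[462,303]])/5+[230,185]
W=at_height('top',px-.4,.008)
M=np.array([[60,30],[60,-30],[-60,30],[-60,-30]])/1e3
th,t,e=fit2d(M,W[:,:2]);print('slide',np.degrees(th),t,e*1e3, np.linalg.norm(W[0]-W[1]),np.linalg.norm(W[0]-W[2]))
c,s=np.cos(th),np.sin(th);print('grip',t-.027*np.array([c,s]))
px=np.array([[103,45],[308,60],[45,528],[258,545]])/5+[150,140]
W=at_height('top',px-.4,.016)
M=np.array([[97,56],[97,-56],[-165,56],[-165,-56]])/1e3
th,t,e=fit2d(M,W[:,:2]);print('stage',np.degrees(th),t,e*1e3,np.linalg.norm(W[0]-W[1]),np.linalg.norm(W[0]-W[2]))
d=np.load('top0d.npy')
for u,v in [(185,225),(185,190),(330,212),(325,222),(321,228),(300,260)]:
    print(u,v,at_depth('top',[[u,v]],[d[v,u]]))
st=get_state();print(R.from_rotvec(st['tool_rot']).as_matrix().round(3))
E
```

```text
slide -33.75580719748795 [ 0.49769429 -0.28529542] [1.33478922 1.05357847 0.39719283 1.54185814] 0.058447220401090925 0.11869605077179134
grip [ 0.47524613 -0.27029275]
stage -4.489613728073939 [0.59075902 0.07856155] [1.99822084 1.1775116  1.47986889 2.03056844] 0.11084497447992386 0.2588958422254477
185 225 [[0.48438994 0.08001419 0.0147566 ]]
185 190 [[0.57717672 0.08301155 0.01316627]]
330 212 [[ 0.52081485 -0.30244247  0.0041962 ]]
325 222 [[ 0.49007992 -0.28030777  0.04010903]]
321 228 [[ 0.4744054  -0.26882171  0.04324744]]
300 260 [[ 0.3948114  -0.22056293 -0.00578   ]]
[[-0.971  0.239  0.   ]
 [ 0.239  0.971  0.   ]
 [-0.     0.    -1.   ]]
```

```bash
cat > plan.py <<'E'
from h import *
import sys
# usage: plan.py x y z yaw(of tool x, deg): delta in tool axes
st=get_state();Rm=R.from_rotvec(st['tool_rot']).as_matrix();p=np.array(st['position'])
a=[float(v) for v in sys.argv[1:]]
D=np.array(a[:3])-p
print('t',round(st['time'],2),'pos',p.round(4),'ft',st['ft_force'].round(2),'grip',round(st['grip_width'],3))
print('tool delta cm',(Rm.T@D*100).round(2))
if len(a)>3:
    y=np.radians(a[3]);x=np.array([np.cos(y),np.sin(y),0]);z=np.array([0,0,-1.]);T=np.c_[x,np.cross(z,x),z]
    print('dr deg',np.degrees(R.from_matrix(Rm.T@T).as_rotvec()).round(2))
E
python3 plan.py .5 .3 .22 146.2
```

```text
t 0.55 pos [0.1557 0.6311 0.2226] ft [ 0.08 -0.5  -0.17] grip 0.999
tool delta cm [-41.36 -23.9    0.26]
dr deg [1.000e-02 0.000e+00 1.995e+01]
```

Emit:
{"op": "move_arm", "data": {"jaw": [0,0,0], "slide": [[0,0,0],[0,0,0],[0,0,0]], "dr": [[0,0,8],[0,0,8],[0,0,4]]}}

```text
time: 0.85
position: [0.1557, 0.6311, 0.2226]
tool_rot: [0.921, 3.003, 0.0]
ft_force: [-0.1, -0.6, 0.4]
grip_width: 1.002
```

```bash
python3 plan.py .5 .3 .22 146.2
```

```text
t 0.85 pos [0.1557 0.6311 0.2226] ft [-0.06 -0.6   0.41] grip 1.002
tool delta cm [-47.08  -8.11   0.26]
dr deg [ 0.01  0.   -0.3 ]
```

Emit:
{"op": "move_arm", "data": {"jaw": [0,0,0,0,0], "slide": [[-4.7,-0.8,0],[-4.7,-0.8,0],[-4.7,-0.8,0],[-4.7,-0.8,0],[-4.7,-0.8,0]], "dr": [[0,0,0],[0,0,0],[0,0,0],[0,0,0],[0,0,0]]}}

```text
time: 1.35
position: [0.3297, 0.4656, 0.2229]
tool_rot: [0.914, 3.005, 0.001]
ft_force: [0.5, 0.1, 0.0]
grip_width: 1.003
```

Emit:
{"op": "move_arm", "data": {"jaw": [0,0,0,0,0], "slide": [[-4.7,-0.8,0],[-4.7,-0.8,0],[-4.7,-0.8,0],[-4.7,-0.8,0],[-4.7,-0.8,0]], "dr": [[0,0,0],[0,0,0],[0,0,0],[0,0,0],[0,0,0]]}}

```text
time: 1.85
position: [0.5026, 0.3014, 0.223]
tool_rot: [0.914, 3.005, 0.001]
ft_force: [0.9, 0.8, 0.3]
grip_width: 1.002
```

```bash
python3 plan.py .49 -.12 .2 146.2
```

```text
t 1.85 pos [0.5026 0.3014 0.223 ] ft [0.87 0.83 0.26] grip 1.002
tool delta cm [-22.42 -35.71   2.27]
dr deg [ 0.06  0.01 -0.04]
```

Emit:
{"op": "move_arm", "data": {"jaw": [0,0,0,0,0], "slide": [[-2.2,-3.6,0],[-2.2,-3.6,0],[-2.2,-3.6,0],[-2.2,-3.6,0],[0,0,0]], "dr": [[0,0,0],[0,0,0],[0,0,0],[0,0,0],[0,0,0]]}}

```text
time: 2.35
position: [0.4949, 0.1269, 0.2232]
tool_rot: [0.929, 3.0, -0.002]
ft_force: [0.0, 0.2, 0.8]
grip_width: 1.003
```

```bash
python3 - <<'E'
from h import *
import json
st=get_state();im,d=get_image('wrist');save('w1',im);np.save('w1d.npy',d);np.savez('w1st.npz',**{k:st[k] for k in('position','tool_rot')})
print(st['position'])
E
```

```text
[0.49494326 0.12693254 0.22324228]
```

View pics/w1.png

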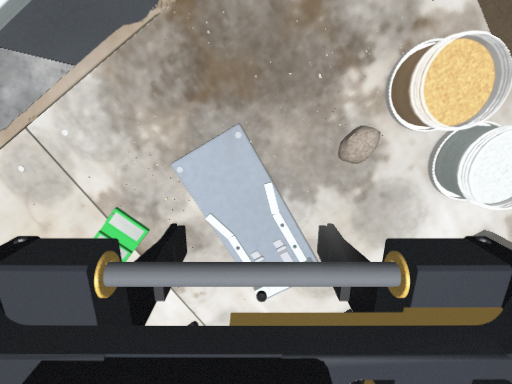

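```bash
python3 - <<'E'
from h import *
im=cv2.cvtColor(cv2.imread('pics/w1.png'),cv2.COLOR_BGR2RGB)
save('w1c',cv2.resize(im[120:310,165:325],None,fx=3.1,fy=3.1,interpolation=cv2.INTER_CUBIC))
save('w1d',cv2.resize(im[205:305,200:320],None,fx=5,fy=5,interpolation=cv2.INTER_CUBIC))
E
```

```text
(no output)
```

View pics/w1c.png

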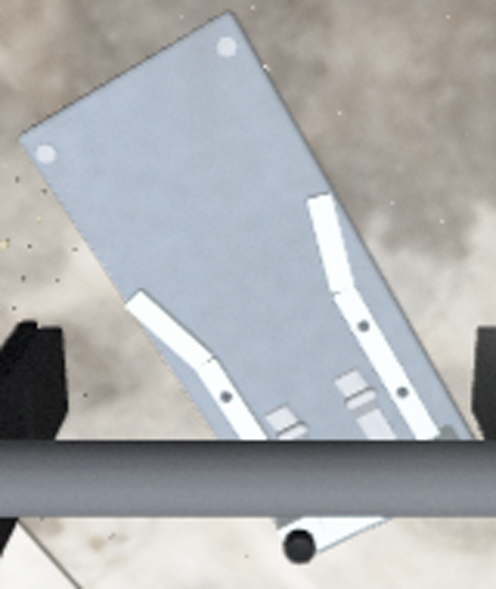

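View pics/w1d.png

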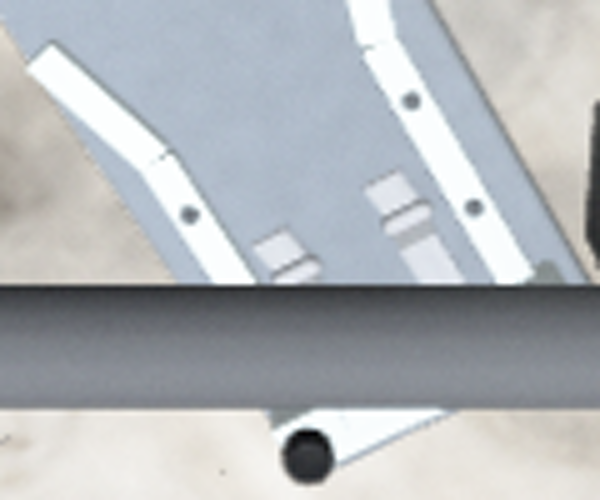

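```bash
python3 - <<'E'
from fit import *
z=np.load('w1st.npz');st={k:z[k] for k in z}
C=lambda p:(np.array(p,float)+.5)/3.1-.5+[165,120]
D=lambda p:(np.array(p,float)+.5)/5-.5+[200,205]
back=at_height('wrist',C([[230,12],[22,137]]),.016,st)
ink=at_height('wrist',D([[362,47],[172,155]]),.022,st)
print('back',back,'w',np.linalg.norm(back[0]-back[1]));print('kink',ink,np.linalg.norm(ink[0]-ink[1]))
M=np.array([[-165,56],[-165,-56],[-30,32],[-30,-32]])/1e3
W=np.r_[back,ink][:,:2]
th,t,e=fit2d(M,W);print('stage',np.degrees(th),t,e*1e3)
c,s=np.cos(th),np.sin(th);Rm=np.array([[c,-s],[s,c]])
f=lambda P:((P[:,:2]-t)@Rm*1e3).round(1)
print('depth kinks etc')
print('mouth',f(at_height('wrist',D([[362,188],[404,170],[253,245],[287,227]]),.026,st)))
print('crease',f(at_height('wrist',D([[385,222],[432,203],[272,272],[318,255]]),.0195,st)))
# same stage pose vs top
# also slide check vs top
d=np.load('w1d.npy')
for p in [[383,180],[270,240],[300,100],[180,200]]:
    q=D([p]); u,v=q[0].round().astype(int); print(p,at_depth('wrist',q,[d[v,u]],st).round(4))
E
```

```text
back [[0.43234264 0.14985602 0.016     ]
 [0.4241443  0.04220389 0.016     ]] w 0.10796384814669183
kink [[0.56234369 0.11691137 0.022     ]
 [0.55935448 0.05192041 0.022     ]] 0.06505966261501114
stage -4.665538208614992 [0.59172321 0.08229237] [1.75006566 2.7122282  2.10117056 0.92798598]
depth kinks etc
mouth [[  5.5  11.4]
 [  6.5  24.9]
 [  6.  -25.8]
 [  5.8 -14.1]]
crease [[ 22.2  10.8]
 [ 23.6  26.1]
 [ 20.2 -27.3]
 [ 22.  -12.2]]
[383, 180] [[0.5982 0.1003 0.0285]]
[270, 240] [[0.5962 0.0618 0.0279]]
[300, 100] [[0.5686 0.0915 0.0154]]
[180, 200] [[0.5732 0.0449 0.0208]]
```

Emit:
{"op": "move_arm", "data": {"jaw": [0,0,0,0,0], "slide": [[-2.2,-3.6,0],[-2.2,-3.6,0],[-2.2,-3.6,0],[-2.2,-3.6,0],[-2.2,-3.6,0]], "dr": [[0,0,0],[0,0,0],[0,0,0],[0,0,0],[0,0,0]]}}

```text
time: 2.9
position: [0.4857, -0.0767, 0.2229]
tool_rot: [0.911, 3.006, 0.001]
ft_force: [2.0, 0.3, -0.8]
grip_width: 0.994
```

```bash
python3 plan.py .46 -.26 .17 146.2
```

```text
t 2.9 pos [ 0.4857 -0.0767  0.2229] ft [ 2.    0.31 -0.81] grip 0.994
tool delta cm [ -8.04 -16.68   5.27]
dr deg [0.06 0.03 0.08]
```

Emit:
{"op": "move_arm", "data": {"jaw": [0,0,0,0,0], "slide": [[-3.2,-3.5,0.3],[-3.2,-3.5,0.3],[-3.2,-3.5,0.3],[-3.2,-3.5,0.3],[-3.0,-3.0,0.3]], "dr": [[0,0,0],[0,0,0],[0,0,0],[0,0,0],[0,0,0]]}}

```text
time: 3.4
position: [0.5231, -0.3067, 0.2076]
tool_rot: [0.912, 3.005, 0.0]
ft_force: [1.0, 0.8, 0.6]
grip_width: 0.995
```

Emit:
{"op": "move_arm", "data": {"jaw": [0,0], "slide": [[0,0,0],[0,0,0]], "dr": [[0,0,0],[0,0,0]]}}

```text
time: 3.6
position: [0.5223, -0.3056, 0.2068]
tool_rot: [-0.915, -3.004, 0.001]
ft_force: [-1.0, 0.7, -0.7]
grip_width: 1.0
```

```bash
python3 - <<'E'
from h import *
st=get_state();im,d=get_image('wrist');save('w2',im);np.save('w2d.npy',d);np.savez('w2st.npz',**{k:st[k] for k in('position','tool_rot')})
print(st['position'])
r=regions_of('wrist','slide')
for x in r: print(x['score'],x['xy'],x['mask'].sum())
save('w2c',cv2.resize(im[90:270,150:340],None,fx=3,fy=3,interpolation=cv2.INTER_CUBIC))
E
```

```text
[ 0.52227636 -0.30556444  0.20677662]
0.96 [357.5, 55.7] 5325
0.67 [256.1, 147.0] 4079
```

View pics/w2.png

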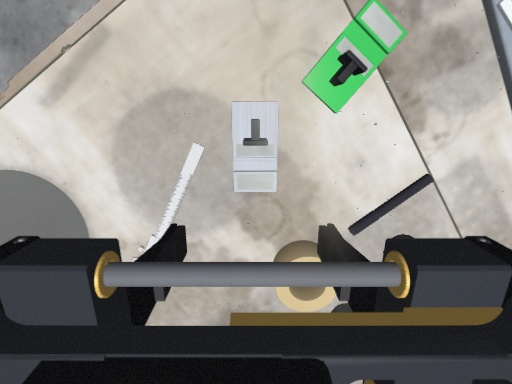

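View pics/w2c.png

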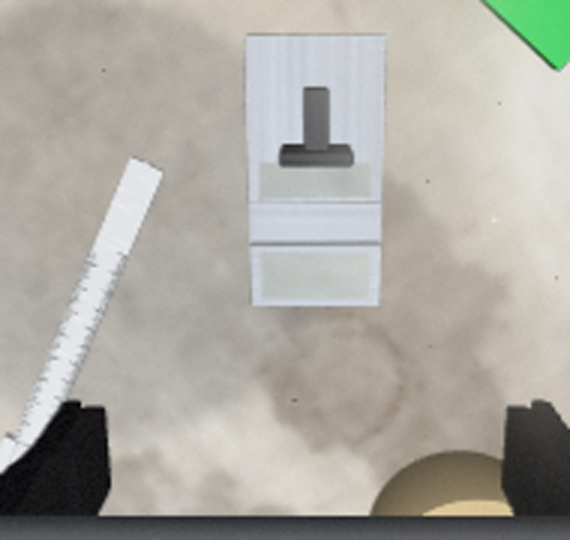

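The wrist picture shows the steel slide from (232,101) to (277,192), square to the tool, with its neck at (255,130). The caliper tip at (197,146) is about 7 cm from the neck, so I'll descend with the jaws partly closed.

```bash
python3 - <<'E'
from fit import *
z=np.load('w2st.npz');st={k:z[k] for k in z}
C=lambda p:(np.array(p,float)+.5)/3-.5+[150,90]
W=at_height('wrist',C([[379.5,305],[251.5,305],[384.5,34],[245.5,34]]),.008,st)[:,:2]
M=np.array([[60,30],[60,-30],[-60,30],[-60,-30]])/1e3
th,t,e=fit2d(M,W);print('slide',np.degrees(th),t,e*1e3,np.linalg.norm(W[0]-W[1]),np.linalg.norm(W[0]-W[2]))
c,s=np.cos(th),np.sin(th);print('grip',t-.027*np.array([c,s]))
nk=at_height('wrist',C([[316,87],[316,145]]),.042,st);print('neck top ends',nk, nk.mean(0))
E
python3 plan.py .4755 -.270 .012 146.2
```

```text
slide -33.5975147601522 [ 0.49688516 -0.28300735] [0.42398189 0.68449438 0.98836026 0.75895027] 0.059366726661966136 0.11908701641633787
grip [ 0.47439564 -0.26806675]
neck top ends [[ 0.46438492 -0.26144432  0.042     ]
 [ 0.48285369 -0.27372952  0.042     ]] [ 0.47361931 -0.26758692  0.042     ]
t 3.7 pos [ 0.5229 -0.3036  0.2073] ft [-0.34 -0.37  0.72] grip 1.003
tool delta cm [ 5.79  0.14 19.54]
dr deg [ 0.07 -0.04  0.1 ]
```

Emit:
{"op": "move_arm", "data": {"jaw": [100,100,100,100,100], "slide": [[3.0,0.1,1.5],[2.9,0.1,2.5],[0,0,4.5],[0,0,4.0],[0,0,0]], "dr": [[0,0,0],[0,0,0],[0,0,0],[0,0,0],[0,0,0]]}}

```text
time: 4.2
position: [0.4712, -0.2665, 0.0784]
tool_rot: [-0.907, -2.999, -0.004]
ft_force: [-0.0, 0.4, -0.1]
grip_width: 0.653
```

```bash
python3 - <<'E'
from h import *
st=get_state();im,d=get_image('wrist');save('w3',im)
print(st['position'],st['grip_width'])
E
python3 plan.py .4745 -.2685 .012 146.3;python3 plan.py .4745 -.2685 .012 146.3
```

```text
[ 0.47118369 -0.26646928  0.07844322] 0.6530587048880577
t 4.25 pos [ 0.473  -0.2684  0.0813] ft [-0.32 -0.12  0.68] grip 0.632
tool delta cm [-0.16  0.07  6.93]
dr deg [-0.01 -0.25  0.01]
t 4.25 pos [ 0.473  -0.2684  0.0813] ft [-0.32 -0.12  0.68] grip 0.632
tool delta cm [-0.16  0.07  6.93]
dr deg [-0.01 -0.25  0.01]
```

View pics/w3.png

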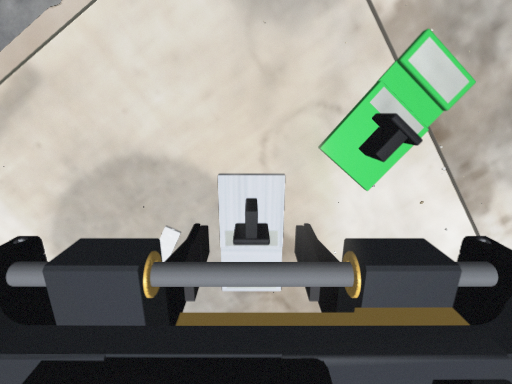

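The neck at (251,215) is centred between the fingers, so I'll descend.

Emit:
{"op": "move_arm", "data": {"jaw": [100,100,100,100], "slide": [[-0.1,0,2.5],[0,0,2.5],[0,0,1.6],[0,0,0]], "dr": [[0,0,0],[0,0,0],[0,0,0],[0,0,0]]}}

```text
time: 4.65
position: [0.4749, -0.271, 0.0164]
tool_rot: [-0.913, -3.005, -0.001]
ft_force: [0.7, -0.2, -0.0]
grip_width: 0.611
```

```bash
python3 plan.py .4745 -.2685 .012 146.3; python3 - <<'E'
from h import *
im,d=get_image('wrist');save('w4',im)
E
python3 plan.py .4745 -.2685 .012 146.3
```

```text
t 4.65 pos [ 0.4749 -0.271   0.0164] ft [ 0.68 -0.24 -0.04] grip 0.611
tool delta cm [0.17 0.18 0.44]
dr deg [-0.   -0.08 -0.09]
t 4.7 pos [ 0.4755 -0.2716  0.0174] ft [ 0.59 -0.86 -0.47] grip 0.606
tool delta cm [0.25 0.2  0.54]
dr deg [ 0.01  0.02 -0.11]
```

View pics/w4.png

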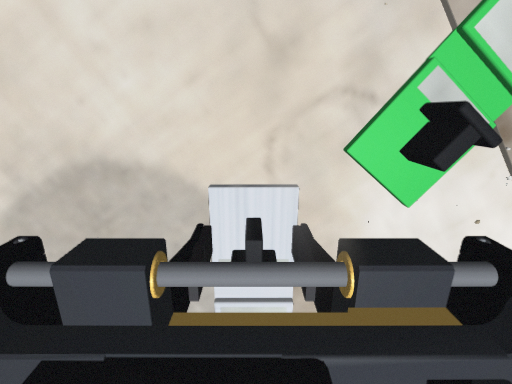

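Emit:
{"op": "move_arm", "data": {"jaw": [100,100,100], "slide": [[0.15,0.1,0.0],[0,0,0.3],[0,0,0]], "dr": [[0,0,0],[0,0,0],[0,0,0]]}}

```text
time: 5.0
position: [0.4747, -0.2701, 0.0142]
tool_rot: [0.914, 3.004, 0.001]
ft_force: [-0.6, 0.7, -0.0]
grip_width: 0.607
```

Emit:
{"op": "move_arm", "data": {"jaw": [255,255,255,255,255], "slide": [[0,0,0],[0,0,0],[0,0,0],[0,0,0],[0,0,0]], "dr": [[0,0,0],[0,0,0],[0,0,0],[0,0,0],[0,0,0]], "force": 20}}

```text
time: 5.5
position: [0.4741, -0.2701, 0.0135]
tool_rot: [-0.915, -3.005, -0.0]
ft_force: [0.6, -0.3, 1.2]
grip_width: 0.243
```

Emit:
{"op": "move_arm", "data": {"jaw": [255,255,255,255,255], "slide": [[0,0,0],[0,0,0],[0,0,0],[0,0,0],[0,0,0]], "dr": [[0,0,0],[0,0,0],[0,0,0],[0,0,0],[0,0,0]], "force": 20}}

```text
time: 6.0
position: [0.4742, -0.27, 0.0135]
tool_rot: [-0.915, -3.006, -0.0]
ft_force: [0.5, 0.6, 0.2]
grip_width: 0.117
```

The opening is 0.117 × 87 = 10 mm, which matches the neck. Lifting.

Emit:
{"op": "move_arm", "data": {"jaw": [255,255,255,255,255], "slide": [[0,0,0],[0,0,-1.0],[0,0,-2.5],[0,0,-2.5],[0,0,0]], "dr": [[0,0,0],[0,0,0],[0,0,0],[0,0,0],[0,0,0]], "force": 35}}

```text
time: 6.5
position: [0.4763, -0.2716, 0.077]
tool_rot: [0.913, 2.999, -0.0]
ft_force: [1.0, -0.8, -1.9]
grip_width: 0.116
```

```bash
python3 - <<'E'
from h import *
st=get_state();im,d=get_image('wrist');save('w5',im);np.savez('w5st.npz',**{k:st[k] for k in('position','tool_rot')})
print(st['position'],st['grip_width'],st['ft_force'])
E
python3 plan.py .4545 .091 .075 175.4
```

```text
[ 0.4762596  -0.2716269   0.07699037] 0.1156503303963702 [ 1.00310225 -0.82058389 -1.89089332]
t 6.55 pos [ 0.4753 -0.2707  0.0752] ft [-0.16  0.26 -1.28] grip 0.114
tool delta cm [ 2.187e+01  2.888e+01 -2.000e-02]
dr deg [  0.03   0.2  -29.25]
```

View pics/w5.png

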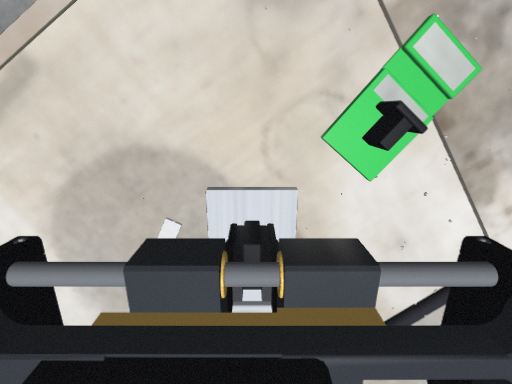

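Emit:
{"op": "move_arm", "data": {"jaw": [255,255,255,255,255], "slide": [[0,0,-4.0],[0,0,0],[0,0,0],[0,0,0],[0,0,0]], "dr": [[0,0,0],[0,0,-7.3],[0,0,-7.3],[0,0,-7.3],[0,0,-7.3]]}}

```text
time: 7.05
position: [0.4731, -0.2695, 0.1121]
tool_rot: [-0.119, -3.137, -0.001]
ft_force: [-0.4, -0.4, -3.6]
grip_width: 0.112
```

```bash
python3 plan.py .4596 .091 .115 175.4
```

```text
t 7.05 pos [ 0.4731 -0.2695  0.1121] ft [-0.41 -0.4  -3.62] grip 0.112
tool delta cm [ 4.08 35.84 -0.25]
dr deg [ 0.04 -0.14  0.25]
```

Emit:
{"op": "move_arm", "data": {"jaw": [255,255,255,255,255], "slide": [[0.5,4.5,0],[0.5,4.5,0],[0.5,4.5,0],[0.5,4.5,0],[0.5,4.5,0]], "dr": [[0,0,0],[0,0,0],[0,0,0],[0,0,0],[0,0,0]]}}

```text
time: 7.55
position: [0.4661, -0.042, 0.1124]
tool_rot: [-0.128, -3.137, -0.0]
ft_force: [0.2, 0.9, -1.6]
grip_width: 0.112
```

Emit:
{"op": "move_arm", "data": {"jaw": [255,255,255,255,255], "slide": [[0.5,4.5,0],[0.5,4.5,0],[0.5,4.4,0],[0,0,3.0],[0,0,0]], "dr": [[0,0,0],[0,0,0],[0,0,0],[0,0,0],[0,0,0]]}}

```text
time: 8.05
position: [0.4593, 0.0913, 0.0795]
tool_rot: [-0.122, -3.131, 0.006]
ft_force: [-0.6, -0.7, -2.7]
grip_width: 0.116
```

```bash
cat > snap.py <<'E'
from h import *
import sys
n=sys.argv[1]
st=get_state()
for c in sys.argv[2:]:
    im,d=get_image(c);save(n+c[0],im);np.save(n+c[0]+'.npy',d)
np.savez(n+'st.npz',**{k:st[k] for k in('position','tool_rot')})
print(st['time'],st['position'],st['grip_width'],st['ft_force'].round(2))
E
python3 snap.py c1 wrist top scene; python3 plan.py .4596 .091 .085 175.4
python3 -c "
from h import *
im=cv2.cvtColor(cv2.imread('pics/c1t.png'),cv2.COLOR_BGR2RGB);save('c1tc',cv2.resize(im[140:260,135:235],None,fx=5,fy=5,interpolation=cv2.INTER_CUBIC))"
```

```text
8.05 [0.45932628 0.09127941 0.0795261 ] 0.11602183493178203 [-0.57 -0.73 -2.66]
t 8.2 pos [0.4632 0.0897 0.0834] ft [ 0.66 -0.04 -1.78] grip 0.113
tool delta cm [ 0.37  0.1  -0.16]
dr deg [-0.05 -0.05 -0.16]
```

View pics/c1w.png

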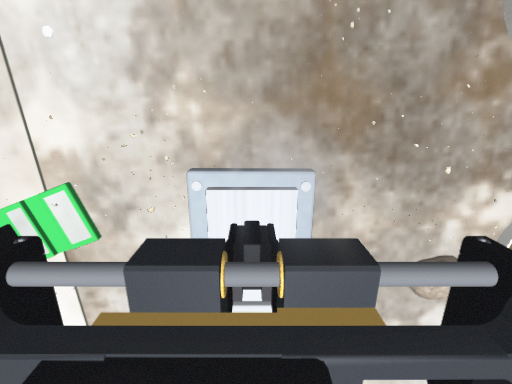

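View pics/c1tc.png

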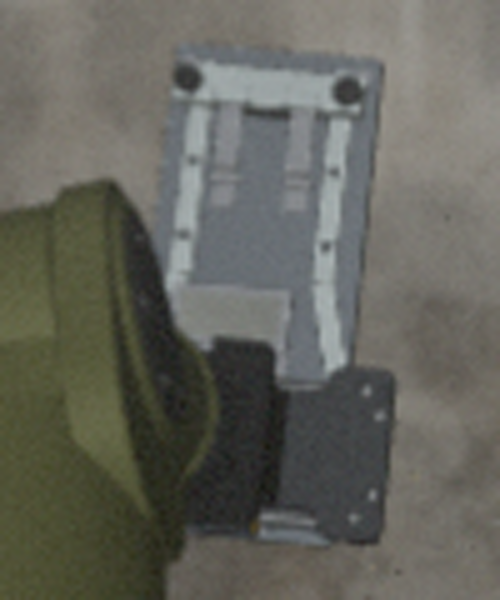

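View pics/c1s.png

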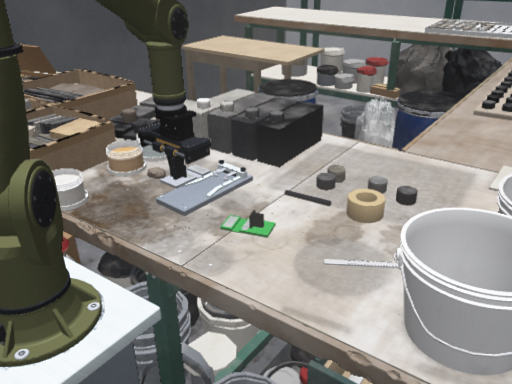

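```bash
python3 -c "
from h import *
im=cv2.cvtColor(cv2.imread('pics/c1w.png'),cv2.COLOR_BGR2RGB);save('c1wc',cv2.resize(im[160:250,180:325],None,fx=5,fy=5,interpolation=cv2.INTER_CUBIC))"
```

```text
(no output)
```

View pics/c1wc.png

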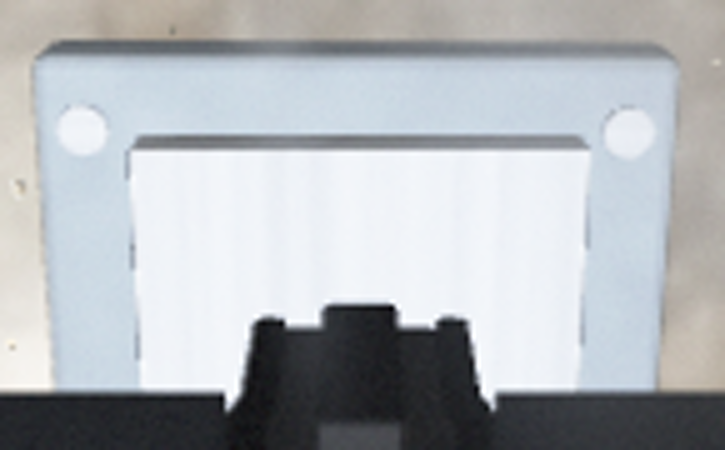

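```bash
python3 - <<'E'
from h import *
z=np.load('c1st.npz');st={k:z[k] for k in z}
D=lambda p:(np.array(p,float)+.5)/5-.5+[180,160]
z0=st['position'][2]
Rm=R.from_rotvec(st['tool_rot']).as_matrix()
for zz in (.0795,.0834):
    s2={'position':np.array([st['position'][0],st['position'][1],zz]),'tool_rot':np.array([-.122*0+ -0.126,-3.139,0])}
    Rm=R.from_rotvec(s2['tool_rot']).as_matrix()
    tl=lambda P:((P-s2['position'])@Rm*1e3).round(1)
    print('bed',tl(at_height('wrist',D([[38,58],[678,62],[55,390],[656,390]]),.016,s2)))
    print('slide top',tl(at_height('wrist',D([[133,148],[590,150],[142,390],[578,390]]),zz-.0125+.008,s2)))
E
```

```text
bed [[ 32.  -53.8  63.5]
 [ 31.4  55.2  63.5]
 [-30.3 -55.   63.5]
 [-30.2  55.5  63.5]]
slide top [[ 33.3 -28.1   4.5]
 [ 33.1  30.6   4.5]
 [ -0.9 -28.5   4.5]
 [ -0.9  30.7   4.5]]
bed [[ 31.1 -54.7  67.4]
 [ 30.5  56.1  67.4]
 [-32.2 -56.   67.4]
 [-32.1  56.4  67.4]]
slide top [[ 33.3 -28.1   4.5]
 [ 33.1  30.6   4.5]
 [ -0.9 -28.5   4.5]
 [ -0.9  30.7   4.5]]
```

Emit:
{"op": "move_arm", "data": {"jaw": [255,255,255,255,255], "slide": [[-0.3,-0.07,1.0],[0,0,2.0],[0,0,1.7],[0,0,0],[0,0,0]], "dr": [[0,0,0],[0,0,0],[0,0,0],[0,0,0],[0,0,0]]}}

```text
time: 8.7
position: [0.4667, 0.0894, 0.0368]
tool_rot: [0.13, 3.139, -0.0]
ft_force: [0.5, 0.7, -1.8]
grip_width: 0.11
```

Emit:
{"op": "move_arm", "data": {"jaw": [255,255], "slide": [[0,0,0.1],[0,0,0]], "dr": [[0,0,0],[0,0,0]]}}

```text
time: 8.9
position: [0.4672, 0.0902, 0.0365]
tool_rot: [0.128, 3.137, 0.001]
ft_force: [0.7, 0.1, -1.4]
grip_width: 0.116
```

```bash
python3 snap.py c2 wrist; python3 plan.py .4596 .091 .0295 175.4
```

```text
8.9 [0.46717548 0.09015867 0.03645697] 0.11567486458799747 [ 0.73  0.11 -1.36]
t 8.95 pos [0.467  0.0902 0.0364] ft [ 0.79  0.14 -3.23] grip 0.114
tool delta cm [0.75 0.02 0.68]
dr deg [ 0.05  0.08 -0.06]
```

View pics/c2w.png

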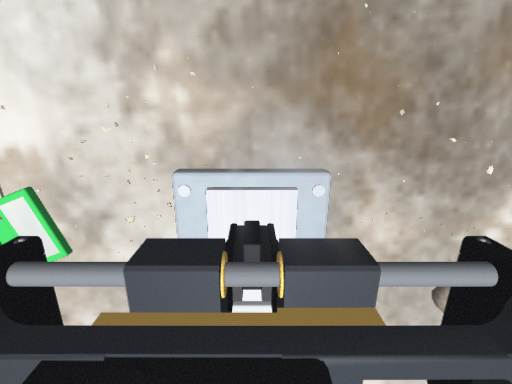

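Emit:
{"op": "move_arm", "data": {"jaw": [255,255,255], "slide": [[0,0,0.5],[0,0,0],[0,0,0]], "dr": [[0,0,0],[0,0,0],[0,0,0]]}}

```text
time: 9.25
position: [0.4661, 0.09, 0.0304]
tool_rot: [-0.127, -3.139, 0.0]
ft_force: [0.9, -0.3, -1.7]
grip_width: 0.116
```

Emit:
{"op": "move_arm", "data": {"jaw": [255,255], "slide": [[0,0,0.1],[0,0,0]], "dr": [[0,0,0],[0,0,0]]}}

```text
time: 9.45
position: [0.4664, 0.0901, 0.0295]
tool_rot: [0.127, 3.139, 0.0]
ft_force: [0.6, -1.1, -1.7]
grip_width: 0.108
```

Emit:
{"op": "move_arm", "data": {"jaw": [255,255], "slide": [[0,0,0.05],[0,0,0]], "dr": [[0,0,0],[0,0,0]]}}

```text
time: 9.65
position: [0.4665, 0.0901, 0.0295]
tool_rot: [0.128, 3.139, 0.0]
ft_force: [-1.5, -0.6, 2.8]
grip_width: 0.113
```

Emit:
{"op": "move_arm", "data": {"jaw": [255,255], "slide": [[0,0,0.05],[0,0,0]], "dr": [[0,0,0],[0,0,0]]}}

```text
time: 9.85
position: [0.4667, 0.0902, 0.0295]
tool_rot: [0.128, 3.139, 0.001]
ft_force: [-2.8, -0.6, 7.6]
grip_width: 0.11
```

Emit:
{"op": "move_arm", "data": {"jaw": [255,255], "slide": [[0,0,-0.06],[0,0,0]], "dr": [[0,0,0],[0,0,0]]}}

```text
time: 10.05
position: [0.4667, 0.0901, 0.0295]
tool_rot: [0.128, 3.138, 0.001]
ft_force: [-1.1, -0.5, 3.0]
grip_width: 0.114
```

```bash
python3 snap.py c3 wrist top; python3 plan.py .4596 .091 .0295 175.4
python3 -c "
from h import *
im=cv2.cvtColor(cv2.imread('pics/c3w.png'),cv2.COLOR_BGR2RGB);save('c3wc',cv2.resize(im[150:250,160:345],None,fx=4.3,fy=4.3,interpolation=cv2.INTER_CUBIC))
im=cv2.cvtColor(cv2.imread('pics/c3t.png'),cv2.COLOR_BGR2RGB);save('c3tc',cv2.resize(im[140:260,135:235],None,fx=5,fy=5,interpolation=cv2.INTER_CUBIC))"
```

```text
10.05 [0.46668491 0.09014077 0.0294726 ] 0.11389136280712576 [-1.13 -0.52  3.03]
t 10.15 pos [0.4667 0.0902 0.0295] ft [-0.77 -0.44  3.34] grip 0.113
tool delta cm [ 0.71  0.03 -0.  ]
dr deg [ 0.02  0.04 -0.05]
```

View pics/c3wc.png

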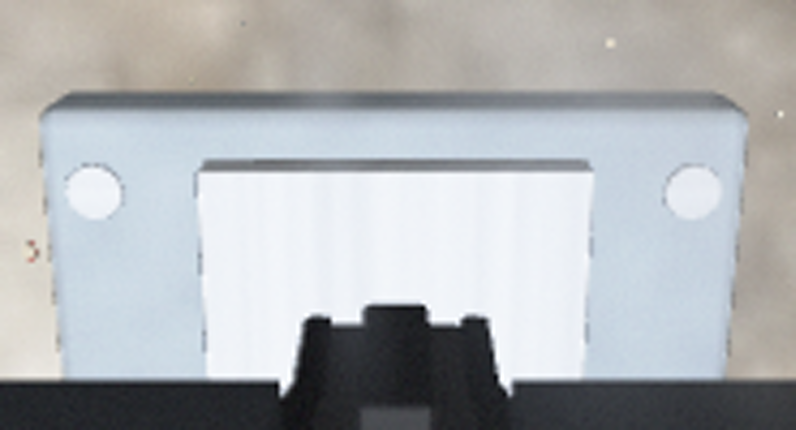

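View pics/c3tc.png

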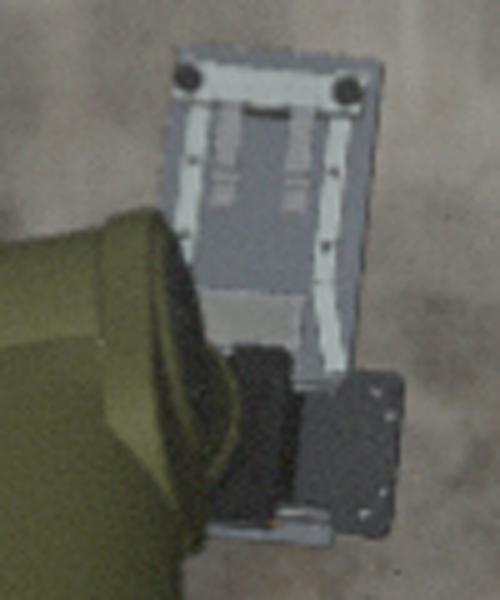

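```bash
python3 - <<'E'
from h import *
z=np.load('c3st.npz');st={k:z[k] for k in z}
D=lambda p:(np.array(p,float)+.5)/4.3-.5+[160,150]
Rm=R.from_rotvec(st['tool_rot']).as_matrix()
tl=lambda P:((P-st['position'])@Rm*1e3).round(1)
print(tl(at_height('wrist',D([[42,112],[748,112],[93,192],[693,192]]),.016,st)))
print(tl(at_height('wrist',D([[198,172],[593,171.5]]),.024,st)))
E
```

```text
[[ 40.  -53.7  13.4]
 [ 40.1  55.6  13.5]
 [ 27.1 -46.8  13.4]
 [ 27.2  48.1  13.5]]
[[ 32.7 -28.6   5.4]
 [ 32.9  30.7   5.5]]
```

Emit:
{"op": "move_arm", "data": {"jaw": [255,255,255,255], "slide": [[-0.5,0,0],[-0.5,0,0],[-0.5,0,0],[0,0,0]], "dr": [[0,0,0],[0,0,0],[0,0,0],[0,0,0]]}}

```text
time: 10.55
position: [0.4826, 0.089, 0.0295]
tool_rot: [0.128, 3.137, 0.001]
ft_force: [1.2, 0.3, 3.3]
grip_width: 0.112
```

```bash
python3 plan.py .4667 .0902 .0295 175.4
```

```text
t 10.55 pos [0.4826 0.089  0.0295] ft [1.21 0.34 3.28] grip 0.112
tool delta cm [ 1.6  -0.01 -0.01]
dr deg [ 0.02  0.11 -0.07]
```

Emit:
{"op": "move_arm", "data": {"jaw": [255,255,255,255], "slide": [[-0.4,0,0],[-0.4,0,0],[-0.2,0,0],[0,0,0]], "dr": [[0,0,0],[0,0,0],[0,0,0],[0,0,0]]}}

```text
time: 10.95
position: [0.4916, 0.0882, 0.0295]
tool_rot: [0.128, 3.139, 0.0]
ft_force: [-1.2, 0.0, 5.0]
grip_width: 0.116
```

Emit:
{"op": "move_arm", "data": {"jaw": [255,255,255,255], "slide": [[-0.3,0,0],[-0.3,0,0],[-0.3,0,0],[0,0,0]], "dr": [[0,0,0],[0,0,0],[0,0,0],[0,0,0]]}}

```text
time: 11.35
position: [0.5007, 0.0874, 0.0295]
tool_rot: [0.128, 3.138, 0.001]
ft_force: [-1.0, 0.0, 4.9]
grip_width: 0.107
```

```bash
python3 snap.py c4 wrist;python3 plan.py .4667 .0902 .0295 175.4
python3 -c "
from h import *
im=cv2.cvtColor(cv2.imread('pics/c4w.png'),cv2.COLOR_BGR2RGB);save('c4wc',cv2.resize(im[110:250,160:345],None,fx=4.3,fy=4.3,interpolation=cv2.INTER_CUBIC))"
```

```text
11.35 [0.50069742 0.08744256 0.02949372] 0.10712990856044621 [-0.98  0.01  4.86]
t 11.4 pos [0.5007 0.0874 0.0295] ft [-0.79 -0.16  4.38] grip 0.113
tool delta cm [ 3.41  0.   -0.01]
dr deg [ 0.02  0.04 -0.06]
```

View pics/c4wc.png

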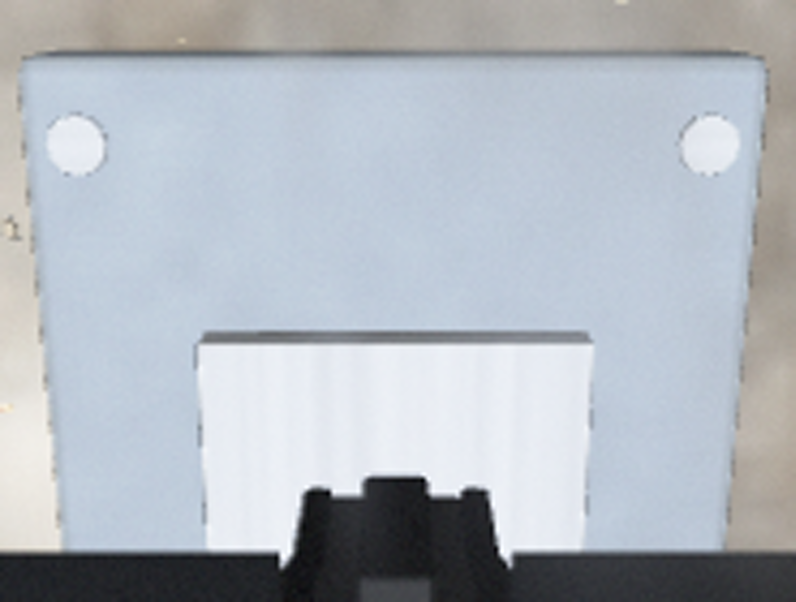

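Emit:
{"op": "move_arm", "data": {"jaw": [255,255,255,255], "slide": [[-0.2,-0.03,-0.02],[-0.2,0,0],[-0.2,0,0],[0,0,0]], "dr": [[0,0,0],[0,0,0],[0,0,0],[0,0,0]]}}

```text
time: 11.8
position: [0.5064, 0.0866, 0.0295]
tool_rot: [0.128, 3.139, 0.0]
ft_force: [-1.0, -0.4, 4.6]
grip_width: 0.107
```

Emit:
{"op": "move_arm", "data": {"jaw": [255,255,255], "slide": [[-0.15,0,0],[-0.15,0,0],[0,0,0]], "dr": [[0,0,0],[0,0,0],[0,0,0]]}}

```text
time: 12.1
position: [0.5092, 0.0864, 0.0295]
tool_rot: [0.127, 3.139, 0.0]
ft_force: [-0.7, 1.0, 5.0]
grip_width: 0.112
```

Emit:
{"op": "move_arm", "data": {"jaw": [255,255,255], "slide": [[-0.15,0,0],[-0.15,0,0],[0,0,0]], "dr": [[0,0,0],[0,0,0],[0,0,0]]}}

```text
time: 12.4
position: [0.5122, 0.0861, 0.0295]
tool_rot: [-0.128, -3.139, -0.0]
ft_force: [-2.7, -0.8, 4.8]
grip_width: 0.11
```

Emit:
{"op": "move_arm", "data": {"jaw": [255,255,255], "slide": [[-0.1,0,0],[-0.1,0,0],[0,0,0]], "dr": [[0,0,0],[0,0,0],[0,0,0]]}}

```text
time: 12.7
position: [0.514, 0.0859, 0.0295]
tool_rot: [-0.128, -3.139, -0.0]
ft_force: [-1.7, 0.0, 4.2]
grip_width: 0.11
```

Emit:
{"op": "move_arm", "data": {"jaw": [255,255,255], "slide": [[-0.1,0,0],[-0.1,0,0],[0,0,0]], "dr": [[0,0,0],[0,0,0],[0,0,0]]}}

```text
time: 13.0
position: [0.516, 0.0858, 0.0295]
tool_rot: [-0.127, -3.139, -0.0]
ft_force: [-2.3, 0.7, 5.1]
grip_width: 0.113
```

Emit:
{"op": "move_arm", "data": {"jaw": [255,255,255], "slide": [[-0.1,0,0],[-0.1,0,0],[0,0,0]], "dr": [[0,0,0],[0,0,0],[0,0,0]]}}

```text
time: 13.3
position: [0.517, 0.0857, 0.0295]
tool_rot: [-0.127, -3.137, -0.0]
ft_force: [-3.4, 0.5, 8.1]
grip_width: 0.111
```

Emit:
{"op": "move_arm", "data": {"jaw": [255,255], "slide": [[-0.1,0,0],[0,0,0]], "dr": [[0,0,0],[0,0,0]]}}

```text
time: 13.5
position: [0.518, 0.0856, 0.0295]
tool_rot: [-0.127, -3.137, -0.0]
ft_force: [-5.3, -0.6, 9.2]
grip_width: 0.113
```

Emit:
{"op": "move_arm", "data": {"jaw": [255,255], "slide": [[-0.1,0,-0.02],[0,0,0]], "dr": [[0,0,0],[0,0,0]]}}

```text
time: 13.7
position: [0.5188, 0.0856, 0.0295]
tool_rot: [-0.127, -3.136, -0.0]
ft_force: [-4.6, -0.6, 7.3]
grip_width: 0.108
```

Emit:
{"op": "move_arm", "data": {"jaw": [255,255], "slide": [[-0.1,0,-0.03],[0,0,0]], "dr": [[0,0,0],[0,0,0]]}}

```text
time: 13.9
position: [0.5197, 0.0855, 0.0295]
tool_rot: [-0.127, -3.136, 0.0]
ft_force: [-3.9, -0.3, 6.3]
grip_width: 0.11
```

Emit:
{"op": "move_arm", "data": {"jaw": [255,255], "slide": [[-0.1,0,0],[0,0,0]], "dr": [[0,0,0],[0,0,0]]}}

```text
time: 14.1
position: [0.5206, 0.0854, 0.0295]
tool_rot: [-0.127, -3.136, 0.0]
ft_force: [-5.6, 0.0, 6.7]
grip_width: 0.106
```

Emit:
{"op": "move_arm", "data": {"jaw": [255,255], "slide": [[-0.1,0,0],[0,0,0]], "dr": [[0,0,0],[0,0,0]]}}

```text
time: 14.3
position: [0.5214, 0.0853, 0.0295]
tool_rot: [-0.127, -3.136, 0.0]
ft_force: [-5.0, 0.3, 5.5]
grip_width: 0.113
```

Emit:
{"op": "move_arm", "data": {"jaw": [255,255], "slide": [[-0.1,0,0],[0,0,0]], "dr": [[0,0,0],[0,0,0]]}}

```text
time: 14.5
position: [0.5224, 0.0853, 0.0295]
tool_rot: [-0.127, -3.135, -0.0]
ft_force: [-6.1, 1.2, 6.1]
grip_width: 0.111
```

Emit:
{"op": "move_arm", "data": {"jaw": [255,255], "slide": [[-0.1,0,0],[0,0,0]], "dr": [[0,0,0],[0,0,0]]}}

```text
time: 14.7
position: [0.5232, 0.0852, 0.0295]
tool_rot: [-0.127, -3.135, 0.0]
ft_force: [-5.0, 0.8, 6.8]
grip_width: 0.11
```

Emit:
{"op": "move_arm", "data": {"jaw": [255,255], "slide": [[-0.1,0,0],[0,0,0]], "dr": [[0,0,0],[0,0,0]]}}

```text
time: 14.9
position: [0.5237, 0.0852, 0.0295]
tool_rot: [-0.127, -3.134, 0.0]
ft_force: [-8.0, 0.7, 8.1]
grip_width: 0.109
```

Emit:
{"op": "move_arm", "data": {"jaw": [255,255], "slide": [[-0.1,0,0],[0,0,0]], "dr": [[0,0,0],[0,0,0]]}}

```text
time: 15.1
position: [0.5244, 0.0851, 0.0295]
tool_rot: [-0.127, -3.133, -0.0]
ft_force: [-8.6, 0.4, 8.9]
grip_width: 0.112
```

Emit:
{"op": "move_arm", "data": {"jaw": [255,255], "slide": [[-0.1,0,0],[0,0,0]], "dr": [[0,0,0],[0,0,0]]}}

```text
time: 15.3
position: [0.5268, 0.0849, 0.0295]
tool_rot: [-0.127, -3.136, -0.0]
ft_force: [-3.4, -0.2, 4.8]
grip_width: 0.111
```

Emit:
{"op": "move_arm", "data": {"jaw": [255,255], "slide": [[-0.1,0,0],[0,0,0]], "dr": [[0,0,0],[0,0,0]]}}

```text
time: 15.5
position: [0.5282, 0.0847, 0.0295]
tool_rot: [-0.127, -3.137, 0.0]
ft_force: [-3.3, 0.9, 3.8]
grip_width: 0.109
```

The force dropped from 8.6 to 3.4 N, so both clips are now riding on the lip. The snap should come about 34 mm further on (TCP x ≈ 0.559).

Emit:
{"op": "move_arm", "data": {"jaw": [255,255,255,255,255], "slide": [[-0.15,0,0],[-0.15,0,0],[-0.15,0,0],[-0.15,0,0],[0,0,0]], "dr": [[0,0,0],[0,0,0],[0,0,0],[0,0,0],[0,0,0]]}}

```text
time: 16.0
position: [0.5353, 0.084, 0.0295]
tool_rot: [0.128, 3.139, -0.001]
ft_force: [-2.3, -0.8, 0.2]
grip_width: 0.11
```

Emit:
{"op": "move_arm", "data": {"jaw": [255,255,255,255,255], "slide": [[-0.15,0,0],[-0.15,0,0],[-0.15,0,0],[-0.15,0,0],[0,0,0]], "dr": [[0,0,0],[0,0,0],[0,0,0],[0,0,0],[0,0,0]]}}

```text
time: 16.5
position: [0.5414, 0.0835, 0.0297]
tool_rot: [0.128, 3.139, -0.0]
ft_force: [-0.6, -0.3, -3.0]
grip_width: 0.111
```

Emit:
{"op": "move_arm", "data": {"jaw": [255,255,255,255,255], "slide": [[-0.15,0,0],[-0.15,0,0],[-0.15,0,0],[-0.15,0,0],[0,0,0]], "dr": [[0,0,0],[0,0,0],[0,0,0],[0,0,0],[0,0,0]]}}

```text
time: 17.0
position: [0.5474, 0.0831, 0.0298]
tool_rot: [0.128, 3.138, -0.0]
ft_force: [-1.1, 0.3, -4.9]
grip_width: 0.113
```

Emit:
{"op": "move_arm", "data": {"jaw": [255,255,255,255], "slide": [[-0.1,0,0.04],[-0.15,0,0],[-0.15,0,0],[0,0,0]], "dr": [[0,0,0],[0,0,0],[0,0,0],[0,0,0]]}}

```text
time: 17.4
position: [0.5516, 0.0829, 0.0296]
tool_rot: [0.128, 3.138, 0.0]
ft_force: [-0.8, 0.7, -2.7]
grip_width: 0.109
```

Emit:
{"op": "move_arm", "data": {"jaw": [255,255,255], "slide": [[-0.1,0,0],[-0.1,0,0],[0,0,0]], "dr": [[0,0,0],[0,0,0],[0,0,0]]}}

```text
time: 17.7
position: [0.5533, 0.0827, 0.0295]
tool_rot: [0.128, 3.139, 0.0]
ft_force: [-1.0, 0.1, -2.3]
grip_width: 0.114
```

Emit:
{"op": "move_arm", "data": {"jaw": [255,255], "slide": [[-0.1,0,0.02],[0,0,0]], "dr": [[0,0,0],[0,0,0]]}}

```text
time: 17.9
position: [0.5543, 0.0827, 0.0295]
tool_rot: [0.128, 3.139, 0.0]
ft_force: [-1.7, -0.1, 0.2]
grip_width: 0.114
```

Emit:
{"op": "move_arm", "data": {"jaw": [255,255], "slide": [[-0.1,0,0],[0,0,0]], "dr": [[0,0,0],[0,0,0]]}}

```text
time: 18.1
position: [0.5553, 0.0826, 0.0295]
tool_rot: [0.128, 3.138, 0.0]
ft_force: [-2.7, 0.7, 1.2]
grip_width: 0.113
```

Emit:
{"op": "move_arm", "data": {"jaw": [255,255], "slide": [[-0.1,0,0],[0,0,0]], "dr": [[0,0,0],[0,0,0]]}}

```text
time: 18.3
position: [0.5566, 0.0825, 0.0295]
tool_rot: [0.127, 3.138, 0.0]
ft_force: [-1.4, 0.5, 0.9]
grip_width: 0.111
```

```bash
python3 snap.py c5 wrist top scene; python3 -c "
from h import *
im=cv2.cvtColor(cv2.imread('pics/c5t.png'),cv2.COLOR_BGR2RGB);a=cv2.resize(im[140:240,150:230],None,fx=5,fy=5,interpolation=cv2.INTER_CUBIC)
im=cv2.cvtColor(cv2.imread('pics/c5s.png'),cv2.COLOR_BGR2RGB);b=cv2.resize(im[145:220,150:265],None,fx=3.4,fy=3.4,interpolation=cv2.INTER_CUBIC)
o=np.zeros((500,800,3),np.uint8);o[:500,:400]=a;o[:255,400:791]=b;save('c5c',o)"
```

```text
18.3 [0.55659038 0.0825074  0.02951224] 0.11080367739439155 [-1.43  0.48  0.94]
```

View pics/c5c.png

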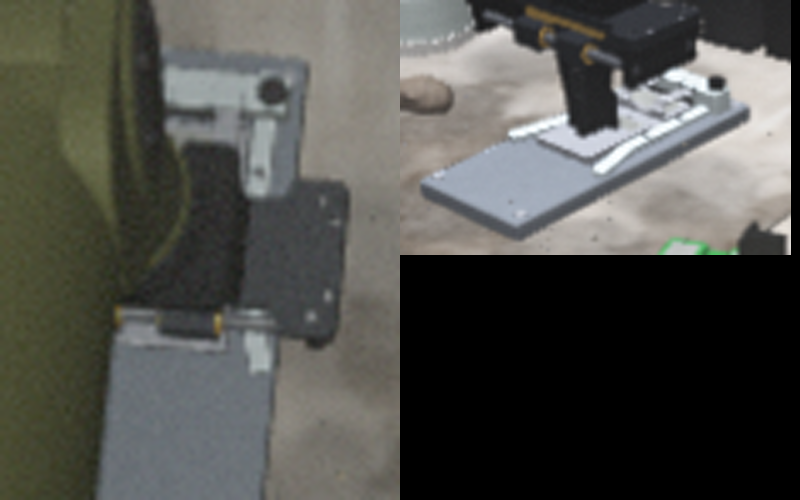

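Emit:
{"op": "move_arm", "data": {"jaw": [255,255], "slide": [[-0.07,0,0],[0,0,0]], "dr": [[0,0,0],[0,0,0]]}}

```text
time: 18.65
position: [0.5571, 0.0824, 0.0295]
tool_rot: [0.128, 3.138, 0.0]
ft_force: [-1.5, -0.0, 2.8]
grip_width: 0.11
```

Emit:
{"op": "move_arm", "data": {"jaw": [255,255], "slide": [[-0.07,0,0],[0,0,0]], "dr": [[0,0,0],[0,0,0]]}}

```text
time: 18.85
position: [0.558, 0.0823, 0.0295]
tool_rot: [0.128, 3.138, 0.0]
ft_force: [-1.3, 0.6, 2.2]
grip_width: 0.111
```

Emit:
{"op": "move_arm", "data": {"jaw": [255,255], "slide": [[-0.05,0,0],[0,0,0]], "dr": [[0,0,0],[0,0,0]]}}

```text
time: 19.05
position: [0.5585, 0.0823, 0.0295]
tool_rot: [0.128, 3.138, 0.0]
ft_force: [-0.6, 0.2, 2.6]
grip_width: 0.112
```

Emit:
{"op": "move_arm", "data": {"jaw": [255,255], "slide": [[-0.05,0,0],[0,0,0]], "dr": [[0,0,0],[0,0,0]]}}

```text
time: 19.25
position: [0.5592, 0.0822, 0.0295]
tool_rot: [0.128, 3.137, 0.0]
ft_force: [1.6, 0.4, 1.1]
grip_width: 0.111
```

Emit:
{"op": "move_arm", "data": {"jaw": [255,255], "slide": [[-0.05,0,0],[0,0,0]], "dr": [[0,0,0],[0,0,0]]}}

```text
time: 19.45
position: [0.5597, 0.0821, 0.0295]
tool_rot: [0.128, 3.137, 0.0]
ft_force: [1.5, 0.5, 1.2]
grip_width: 0.111
```

Emit:
{"op": "move_arm", "data": {"jaw": [255,255], "slide": [[-0.05,0,0],[0,0,0]], "dr": [[0,0,0],[0,0,0]]}}

```text
time: 19.65
position: [0.5597, 0.0821, 0.0295]
tool_rot: [0.128, 3.138, 0.0]
ft_force: [1.2, 0.5, 3.9]
grip_width: 0.11
```

Emit:
{"op": "move_arm", "data": {"jaw": [255,255], "slide": [[-0.05,0,0],[0,0,0]], "dr": [[0,0,0],[0,0,0]]}}

```text
time: 19.85
position: [0.5597, 0.0822, 0.0295]
tool_rot: [-0.128, -3.139, -0.0]
ft_force: [-0.4, -1.2, 5.0]
grip_width: 0.113
```

Emit:
{"op": "move_arm", "data": {"jaw": [255,255], "slide": [[-0.05,0,0],[0,0,0]], "dr": [[0,0,0],[0,0,0]]}}

```text
time: 20.05
position: [0.5598, 0.0821, 0.0295]
tool_rot: [-0.127, -3.138, -0.0]
ft_force: [-1.8, -0.7, 6.6]
grip_width: 0.116
```

Emit:
{"op": "move_arm", "data": {"jaw": [255,255], "slide": [[-0.05,0,0],[0,0,0]], "dr": [[0,0,0],[0,0,0]]}}

```text
time: 20.25
position: [0.56, 0.0821, 0.0295]
tool_rot: [-0.127, -3.137, -0.0]
ft_force: [-2.5, -0.5, 7.6]
grip_width: 0.109
```

Forward motion stopped at x ≈ 0.560, where the stop was predicted, with only a light force. I'll ease off, open and rise.

Emit:
{"op": "move_arm", "data": {"jaw": [255,255], "slide": [[0.1,0,-0.04],[0,0,0]], "dr": [[0,0,0],[0,0,0]]}}

```text
time: 20.45
position: [0.5597, 0.0821, 0.0295]
tool_rot: [-0.128, -3.139, -0.0]
ft_force: [1.2, 0.3, 2.4]
grip_width: 0.111
```

Emit:
{"op": "move_arm", "data": {"jaw": [130,130,130,130,130], "slide": [[0,0,0],[0,0,0],[0,0,0],[0,0,0],[0,0,0]], "dr": [[0,0,0],[0,0,0],[0,0,0],[0,0,0],[0,0,0]]}}

```text
time: 20.95
position: [0.5597, 0.0821, 0.0295]
tool_rot: [-0.128, -3.139, 0.0]
ft_force: [-0.2, -0.5, 0.0]
grip_width: 0.453
```

Emit:
{"op": "move_arm", "data": {"jaw": [130,130,130,130,130], "slide": [[0,0,-1.0],[0,0,-3.0],[0,0,-4.0],[0,0,-4.0],[-4.0,0,-2.0]], "dr": [[0,0,0],[0,0,0],[0,0,0],[0,0,0],[0,0,0]]}}

```text
time: 21.45
position: [0.5988, 0.08, 0.1751]
tool_rot: [0.125, 3.136, 0.007]
ft_force: [1.9, 0.9, 0.7]
grip_width: 0.487
```

Emit:
{"op": "move_arm", "data": {"jaw": [130,130,130,130], "slide": [[-4.0,0,0],[-4.0,0,0],[0,0,0],[0,0,0]], "dr": [[0,0,0],[0,0,0],[0,0,0],[0,0,0]]}}

```text
time: 21.85
position: [0.6795, 0.0719, 0.1691]
tool_rot: [-0.129, -3.138, 0.002]
ft_force: [-0.5, -0.4, -0.5]
grip_width: 0.492
```

```bash
python3 snap.py d1 wrist top scene; python3 -c "
from h import *
im=cv2.cvtColor(cv2.imread('pics/d1w.png'),cv2.COLOR_BGR2RGB);save('d1wc',cv2.resize(im[120:265,190:315],None,fx=4.1,fy=4.1,interpolation=cv2.INTER_CUBIC))
im=cv2.cvtColor(cv2.imread('pics/d1s.png'),cv2.COLOR_BGR2RGB);save('d1sc',cv2.resize(im[145:220,150:265],None,fx=5.2,fy=5.2,interpolation=cv2.INTER_CUBIC))"
```

```text
21.85 [0.67946315 0.07188465 0.16912974] 0.4923304374517171 [-0.54 -0.43 -0.49]
```

View pics/d1w.png

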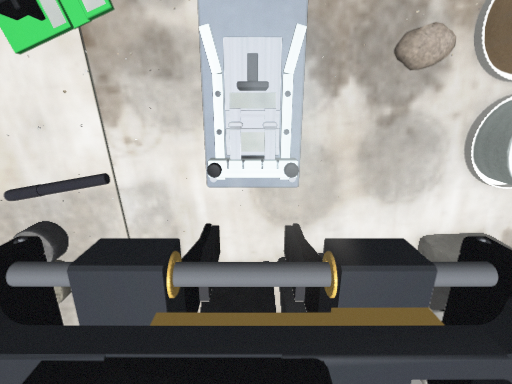

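View pics/d1wc.png

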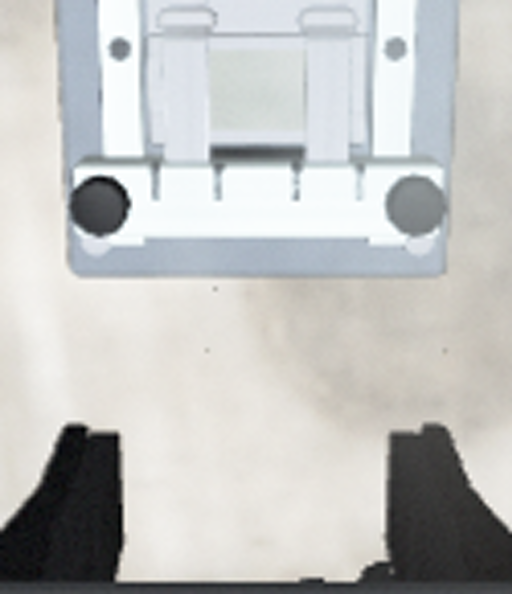

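View pics/d1sc.png

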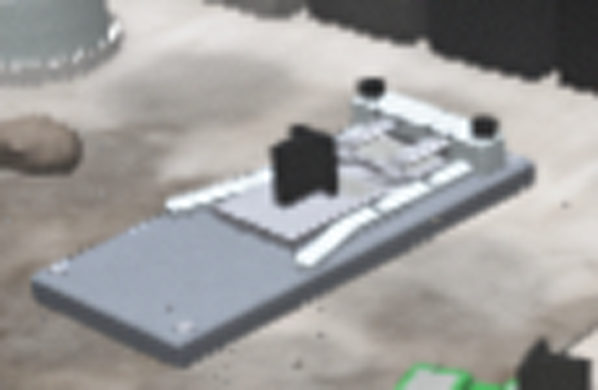

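```bash
python3 -c "
from h import *
im=cv2.cvtColor(cv2.imread('pics/d1w.png'),cv2.COLOR_BGR2RGB);save('d1wd',cv2.resize(im[80:180,200:305],None,fx=6,fy=6,interpolation=cv2.INTER_CUBIC)[:600])
d=np.load('d1w.npy');z=np.load('d1st.npz');st={k:z[k] for k in z}
for u in (237,267,252):
  for v in range(84,162,4):
    P=at_depth('wrist',[[u,v]],[d[v,u]],st)[0]; print(u,v,(P*1e3).round(1))
"
```

```text
237 84 [573.4  67.6  58. ]
237 88 [574.3  65.7  23.6]
237 92 [578.4  65.3  24.8]
237 96 [582.3  64.9  24. ]
237 100 [586.3  64.5  24. ]
237 104 [590.4  64.2  25.2]
237 108 [594.6  64.   28.2]
237 112 [598.6  63.4  26.2]
237 116 [602.8  63.   25.1]
237 120 [607.   62.5  23.9]
237 124 [611.2  62.2  26.3]
237 128 [615.1  62.1  31.1]
237 132 [619.4  61.7  30.3]
237 136 [623.6  61.3  30.7]
237 140 [627.7  61.   32.4]
237 144 [632.   60.6  32.9]
237 148 [636.7  60.   29.9]
237 152 [640.9  59.6  31.2]
237 156 [645.1  59.3  32.6]
237 160 [649.1  59.1  35.5]
267 84 [598.   79.9 331.5]
267 88 [578.8  95.9  51.1]
267 92 [580.9  97.1  24.4]
267 96 [584.9  96.9  24.5]
267 100 [589.   96.6  25.4]
267 104 [593.   96.4  24.2]
267 108 [597.2  95.9  28.6]
267 112 [601.3  95.7  27.6]
267 116 [605.5  95.5  24.8]
267 120 [609.7  95.3  23.5]
267 124 [613.8  94.9  25.8]
267 128 [617.8  94.5  30. ]
267 132 [621.9  94.1  31.4]
267 136 [626.2  93.8  31.6]
267 140 [630.6  93.6  30.2]
267 144 [634.8  93.3  31.2]
267 148 [639.2  93.   31.5]
267 152 [643.6  92.7  31.4]
267 156 [648.   92.5  31.2]
267 160 [651.7  92.   35.9]
252 84 [574.7  81.7  58.6]
252 88 [577.9  81.4  55.4]
252 92 [579.6  81.2  24.5]
252 96 [583.6  80.9  24.5]
252 100 [587.6  80.6  23.3]
252 104 [591.8  80.3  25.1]
252 108 [595.8  79.9  23.6]
252 112 [600.   79.6  17.8]
252 116 [604.3  79.2  17.6]
252 120 [608.5  78.9  19.9]
252 124 [612.9  78.5  17.4]
252 128 [616.9  78.2  23.6]
252 132 [621.2  77.9  23.6]
252 136 [625.5  77.5  24.4]
252 140 [630.   77.2  23. ]
252 144 [634.4  76.8  23.8]
252 148 [638.9  76.5  23.6]
252 152 [643.2  76.1  24.9]
252 156 [648.7  75.7  18.7]
252 160 [650.4  75.5  35.4]
```

View pics/d1wd.png

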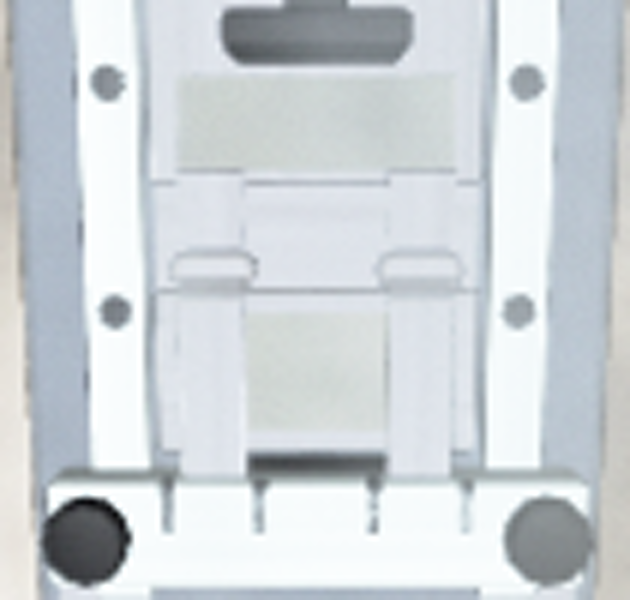

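The wrist picture shows both clip noses at crop (213,268) and (420,268), inside the groove that spans rows 182–290. Depth puts both noses at 23.5–24 mm, level with each other and below the 28 mm or so they would show riding on the lip. The robot is clear, so I'll hand in.

```bash
python3 -c "
from bench import *
print(get_state()['time'],get_state()['ft_force'].round(2)); print(close_job())"
```

```text
22.0 [ 0.76 -0.1   0.4 ]
the job is handed in; nothing more can be done
None
```

The slide is laid on the bed and pushed in under both clips, which have snapped into the groove behind its lip. I handed the job in at about 22 s with the gripper open and well clear; no verdict was reported.

- **What I did:** I pinched the steel slide by its neck, not the green look-alike, and carried it over the bench. I laid it flat and square on the bed, then pushed in small steps watching the wrist force.
- **Forces:** The push peaked at about 8.6 N in the readings while the clips climbed the lip, then fell to between 1 and 3 N as they rode on it. The wrist force is noisy by about 1 N, but no push reading came near the 12 N limit.
- **Stop:** The slide stopped at TCP x = 0.560 m, against a predicted 0.5604 m, with about 2.5 N on the stop. I eased off before letting go.
- **Last checks:** In the closing wrist picture both clip noses lie in the groove at the same height, 23.5–24 mm. The slide sits centred between the rails, and the wrist force was about zero after I backed away.
- **Disagreements:** The top and wrist cameras differed by about 4 mm on where the stage sits sideways, so I lined the slide up against the bed edges in the wrist picture instead. I did not measure the clip angles or the bystanders' positions; the gripper never went down near the bystanders, though the descent to the slide passed within a few centimetres of the caliper tip.

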